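# Re-arm the carving machine and set its speed by clicks

### The job

The power has been cut, so the carving machine's controller must be re-armed: with a fingertip, push the pointer of the speed selector anticlockwise to off (the red dot) and let it rest there a moment, then push it clockwise and leave it exactly four clicks up from off. Only push the pointer gently from the side, never pinch it, and leave the mallet, paddle, bowl and offcut lying where they are.

Things in the scene. Friction and masses are not known exactly. Their poses are not given: they have to be found in the camera images.
- controller: Speed controller screwed to the bench: green box 170 x 170 mm, 70 mm high, flat aluminium panel on top; origin at the centre of its underside, z up. The selector's upright axis runs through this origin. Position dots, level with the panel, lie 70 mm from the axis: the red one (off) along the box's +y, then six black ones clockwise from above every 30 degrees, the third along +x, the last along -y.
- selector (a joint): Turn of the selector, rad, growing clockwise from above: 0 = off, a click every 0.524 (30 degrees), the sixth and last at 3.14; end stops 0.05 beyond. At q the pointer aims along the box's +y turned clockwise by q. It resists with about 0.12 N m leaving a click and, once past halfway, snaps on by itself into the next and stays. Starts resting in any click from second to sixth.
- pointer_tip (a point): Middle of the top edge of the pointer's tip, 60 mm from the axis, 98 mm above the bench. The pointer is a straight black bar 12 mm wide with a white line on top; its sides stand from 4 to 28 mm above the panel (74 to 98 mm above the bench) and are free to push on from 14 to 60 mm from the axis.
- pointer_hub (a point): Centre of the top of the selector's round black hub (14 mm radius), on the axis, 98 mm above the bench. The bar does not stick out of the hub on the side away from the tip.
- mallet: Loose knobbly wooden mallet lying along its x, 240 mm long, head 60 mm thick at +x; origin at its middle on the bench. Bystander.
- paddle: Loose blue wooden sanding paddle lying flat along its x, 255 mm long, 70 mm wide, 16 mm thick; origin near its middle, on the bench. Bystander.
- bowl: Loose fired clay pinch bowl, 90 mm across, 45 mm high; origin at the centre of its underside. Bystander.
- offcut: Loose pale camphor wood block 75 x 60 x 45 mm; origin at the centre of its underside. Bystander.

How it is judged:
By the outcome, as a careful person would: the job done as asked, in the order asked, and still so for the second after the job is handed in, with the robot touching nothing.
It also fails if it takes over 72 s, if anything falls off the work surface, if the arm or the gripper's body presses on something with over 40 N, if the wrist force passes 120 N, or if a joint passes its speed limit or range.

### The arm

A 6-joint arm with a two-finger parallel gripper is mounted at the origin on the work surface. World frame = base frame: x ahead of the robot, y to its left, z up, the work surface at z = 0. Lengths are in m, angles in rad, forces in N, time in s.
With the tool pointing down it reaches from about 0.35 to 0.85 m from the base axis. Payload 8.1 kg.
Tool frame: the origin (TCP) lies midway between the tips of the shut fingers; the grasp point (between the pads) lies 19 mm behind it; z points along the fingers, y is the line along which they close (so a half turn about z gives the same grasp; the last joint's range is limited). The gripper opens to 93 mm and grips with 3 to 60 N. Pads are 15 mm wide; open, the fingers measure 128 mm over their backs; the gripper's body (75 mm by 188 mm) begins 65 mm behind the grasp point.
Start: joints at [1.036, 0.13, 1.488, -0, 1.523, -0.085], TCP at [0.261, 0.54, 0.219] pointing down, gripper open.
Joint ranges: [-2.96, 2.96], [-0.89, 2.26], [0.02, 2.5], [-1.34, 4.48], [0, 2.73], [-2.66, 2.66]. Speed limits (rad/s): [2.39, 2.39, 2.79, 3.14, 3.14, 3.14].

### API

Orientations are given as a rotation vector (axis times angle).
In Python, from plant import robot, cams gives the robot as it stands. The module is installed in compiled form; this text tells all that it offers.
- The arm moves only by the tool play_rows, never from a script. Its arguments are lists of equal length, an entry for each row: "slide": the shift along the tool's x, y, z scaled (see below), a list of three; "twist": the turn, a rotation vector about the tool's x, y, z scaled (see below), a list of three. A call has exactly 8 rows; each row shifts and turns the commanded pose from where the row before left it, along the tool's axes as they then stand; what a row does not reach is not made up. The controller multiplies each number of a shift by 25 cm and each number of a turn by 60 degrees. A row lasts 1/10 s, in which the tool goes at most 50 mm and 8.59 degrees, less where a joint would pass 70% of its speed; a pose out of reach is approached as far as the arm can. A call with a number of a shift or a turn outside -1 to 1 is refused whole. A call with a gripper value outside its range is refused whole. "fingers" is the closure, from -1 (fully open) to 1 (shut), set as the call begins (left out, the last holds). The fingers move at their own pace and stop on an object; "force" is the grip in N (left out, the last holds). Time passes only in rows, so rows that do not move let the fingers close, or fill a call up. It gives the time, the measured TCP pose, the force, the opening and the grip force at its end, in the units of the state.
- robot.read_state(): the state, without advancing time (a new reading comes with each control period).
- cams.read_camera(name): name is "scene" or "side" or "wrist"; returns (picture, depth): 400x640x3 uint8, red, green, blue; 400x640 float32, m along the optical axis (not along the pixel's ray), 0 where there is no reading.
- cams.get_calibration(name): a dict with "fx", "fy", "cx", "cy" (pixels), "world_from_camera" (4x4, takes a point from camera to world coordinates). Camera axes: x right, y down, z forward; pixel columns grow to the right and rows downward; lengths in m; the calibration is good to about 2 mm. A picture is of the moment at which its call begins: read the wrist's pose just before it. get_calibration takes no time and is no camera call; for the wrist camera it gives the pose at the moment of the call.
- robot.close_job(): hands the job in; it is judged then, once.
The state is a dict: "t": time; "q": joint angles; "dq": joint speeds; "joint_torque": joint torques, N m; "tool_pos": TCP position; "orientation": TCP orientation; "force": force on the tool from outside, world axes, zero at the start; "wrist_torque": the same for the moment, N m; "opening": finger opening in m; "gripper_force": force on a finger pad.
Only numpy, scipy, OpenCV 4.12 (cv2) and the standard library are available. Lean on these libraries where they do the work, as an engineer would, in place of code of your own. Each camera call takes 0.05 s, during which the arm holds its last target. There are 200 camera calls.

## Working session

There is one attempt and no reset: what is moved stays moved. The work goes in short steps, Python scripts to look and compute and a tool call to move; the robot and the scene stay as the last step left them, time stands still between calls to the robot, and variables do not carry over. Pictures are saved under pics/ and viewed, at most 10 in all, crops included, and the job is handed in when it is done.

Besides the shell and the picture viewer there is one more tool, called after "Call:" as name(argument=value, ...) on one line, values as JSON. play_rows: Moves the arm, as the interface text tells. Shifts and turns lie within -1 to 1; 1 stands for 25 cm of shift or 60 degrees of turn. Its arguments: {"type":"object","properties":{"slide":{"type":"array"},"twist":{"type":"array"},"fingers":{"type":"number"},"force":{"type":"number"}},"required":["slide","twist"]}

```bash
mkdir -p pics
python3 - <<'E'
from plant import robot,cams
import cv2,numpy as np
s=robot.read_state();print({k:np.round(v,3).tolist() for k,v in s.items()})
for n in["scene","side"]:
    p,d=cams.read_camera(n);cv2.imwrite(f"pics/{n}0.png",p[:,:,::-1]);np.save(f"pics/{n}0.npy",d)
    c=cams.get_calibration(n);print(n,c["fx"],c["cx"],c["cy"],np.round(c["world_from_camera"],3).tolist())
E
```

```text
{'t': 0.0, 'q': [1.036, 0.131, 1.489, 0.0, 1.523, -0.085], 'dq': [0.001, 0.0, -0.001, -0.001, -0.0, -0.001], 'joint_torque': [0.003, -55.985, -49.174, 0.077, 0.036, -0.0], 'tool_pos': [0.261, 0.54, 0.218], 'orientation': [-0.7, -3.062, 0.003], 'force': [0.09, 0.72, -0.522], 'wrist_torque': [-0.01, 0.02, -0.052], 'gripper_force': 0.0, 'opening': 0.093}
scene 468.2521414923023 318.85397887874035 198.20905309014623 [[0.729, 0.486, -0.483, 1.158], [0.685, -0.503, 0.528, -0.54], [0.013, -0.715, -0.699, 0.866], [0.0, 0.0, 0.0, 1.0]]
side 470.27023472169014 321.07751189363023 205.29753751951822 [[0.872, -0.309, 0.38, 0.175], [-0.489, -0.524, 0.697, -0.746], [-0.016, -0.794, -0.608, 0.789], [0.0, 0.0, 0.0, 1.0]]
```

View pics/scene0.png

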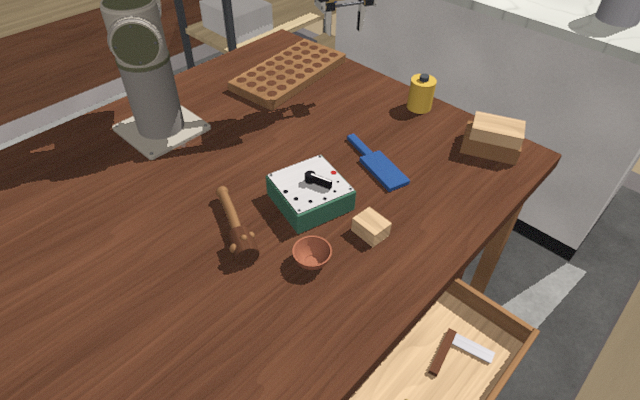

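View pics/side0.png

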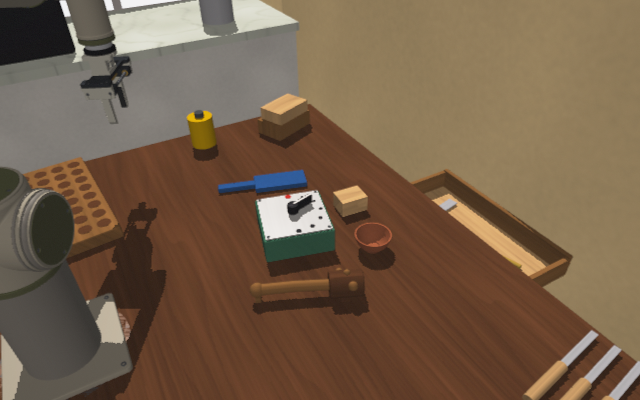

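The scene view shows the panel near (312,183) with the red dot at (333,172), hub at (310,177) and pointer tip at about (331,184). The side view has the red dot at (288,196) and the tip at about (312,198).

```bash
cat > h.py <<'E'
import cv2,numpy as np
def ray(c,u,v,z):
    W=c["world_from_camera"];d=W[:3,:3]@np.array([(u-c["cx"])/c["fx"],(v-c["cy"])/c["fy"],1]);o=W[:3,3]
    return o+d*(z-o[2])/d[2]
def blobs(m,amin=3):
    n,_,st,ce=cv2.connectedComponentsWithStats(m.astype(np.uint8));return [(int(st[i,4]),ce[i]) for i in range(1,n) if st[i,4]>=amin]
E
python3 - <<'E'
from plant import robot,cams
from h import *
for n,(x0,x1,y0,y1) in {"scene":(262,360,150,235),"side":(250,340,185,262)}.items():
    p=cv2.imread(f"pics/{n}0.png");c=cams.get_calibration(n)
    q=np.zeros_like(p);q[y0:y1,x0:x1]=p[y0:y1,x0:x1];b,g,r=[q[:,:,i].astype(int) for i in range(3)]
    red=(r>150)&(g<90)&(b<90)
    for a,ce in blobs(red): print(n,"red",a,ce.round(1),ray(c,*ce,.07).round(4))
    white=((np.minimum(np.minimum(r,g),b)>130)*255).astype(np.uint8)
    cn=max(cv2.findContours(white,0,2)[0],key=cv2.contourArea)
    hull=cv2.convexHull(cn)[:,0]
    w=np.array([ray(c,*h,.07)[:2] for h in hull],np.float32);rc=cv2.minAreaRect(w);print("panel",rc)
    pm=np.zeros(p.shape[:2],np.uint8);cv2.fillPoly(pm,[hull],1)
    blk=(np.maximum(np.maximum(r,g),b)<80)&(pm>0)
    R=[ray(c,*ce,.07)[:2] for a,ce in blobs(red)]
    for a,ce in blobs(blk,2):
        w=ray(c,*ce,.07)[:2];v=w-rc[0];print(" blk",a,ce.round(1),w.round(3),"r",np.hypot(*v).round(3),"ang",np.degrees(np.arctan2(v[1],v[0])).round(1))
    if R: v=R[0]-np.array(rc[0]);print("red r,ang",np.hypot(*v),np.degrees(np.arctan2(v[1],v[0])))
    cv2.imwrite(f"pics/{n}c.png",cv2.resize(p[y0:y1,x0:x1],None,fx=6,fy=6,interpolation=cv2.INTER_CUBIC))
E
```

```text
scene red 12 [333.2 172.1] [0.569  0.1568 0.07  ]
panel ((0.5510982871055603, 0.08850693702697754), (0.1625220626592636, 0.16402633488178253), 74.5840072631836)
 blk 222 [316.5 180.4] [0.56  0.104] r 0.018 ang 60.0
 blk 9 [285.3 191.1] [0.532 0.022] r 0.07 ang -106.1
 blk 2 [334.5 191. ] [0.619 0.106] r 0.07 ang 14.7
 blk 7 [295.7 198.4] [0.569 0.021] r 0.069 ang -75.5
 blk 2 [324.5 198. ] [0.618 0.071] r 0.069 ang -14.8
 blk 4 [310.  200.8] [0.599 0.04 ] r 0.069 ang -45.6
red r,ang 0.07059929244259965 75.31130857164071
side red 11 [287.4 196.1] [0.5685 0.1557 0.07  ]
panel ((0.5490594506263733, 0.08584078401327133), (0.16059547662734985, 0.16150307655334473), 74.52531433105469)
 blk 224 [298.1 205.4] [0.574 0.106] r 0.032 ang 38.9
 blk 2 [320.5 208. ] [0.618 0.068] r 0.071 ang -14.2
 blk 3 [320. 217.] [0.599 0.038] r 0.069 ang -43.8
 blk 6 [312.  225.5] [0.567 0.019] r 0.069 ang -74.9
 blk 9 [298.6 230.3] [0.531 0.02 ] r 0.068 ang -105.0
red r,ang 0.07249432589208073 74.47901422732777
```

View pics/scenec.png

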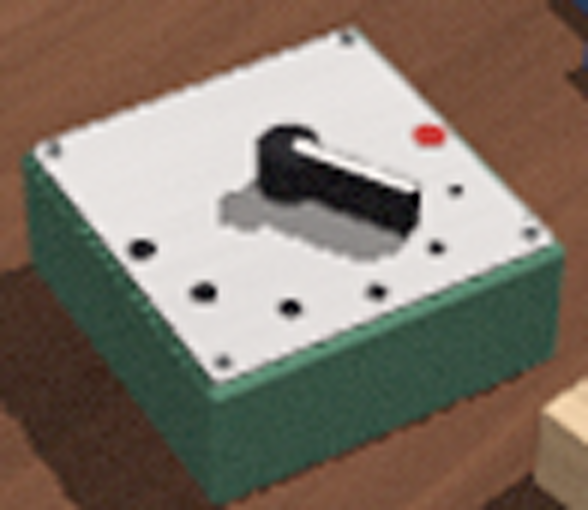

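```bash
cat >> h.py <<'E'
from scipy.spatial.transform import Rotation as Ro
C=np.array([0.550,0.0872]); Y=75.0   # axis, world angle of box +y
def pose(q,side,gap,z,r=.042):
    """pointer angle q deg; side -1 = finger on clockwise side (pushes anticlockwise)"""
    a=np.radians(Y-q);rr=np.array([np.cos(a),np.sin(a)]);t=np.array([-rr[1],rr[0]])
    p=C+r*rr-(-side)*(.0135+gap)*t if side<0 else C+r*rr+(.0135+gap)*t
    R=np.array([[t[0],rr[0],0],[t[1],rr[1],0],[0,0,-1]])  # tool x=t, y=radial, z down
    return np.r_[p,z],R
def row(P0,R0,P1,R1,n):
    w=Ro.from_matrix(R0.T@R1).as_rotvec()/n;Rk=Ro.from_rotvec(w).as_matrix()
    S=sum(np.linalg.matrix_power(Rk,k) for k in range(n));p=np.linalg.solve(S,R0.T@(P1-P0))
    print("slide",np.round(p/.25,4).tolist(),"twist",np.round(np.degrees(w)/60,4).tolist(),"mm",(np.linalg.norm(p)*1e3).round(1),"deg",np.degrees(np.linalg.norm(w)).round(2),"n",n)
def cur(robot):
    s=robot.read_state();return s["tool_pos"],Ro.from_rotvec(s["orientation"]).as_matrix()
E
python3 - <<'E'
from plant import robot,cams
from h import *
c=cams.get_calibration("scene")
for nm,u,v in[("hub",310.7,172.8),("tip",330.6,181.2)]: 
    w=ray(c,u,v,.098)[:2];d=w-C;print(nm,w.round(4),np.hypot(*d),np.degrees(np.arctan2(d[1],d[0])))
P,R=cur(robot);print(P,R.round(3))
print(pose(60,-1,.025,.2)[0]);row(P,R,*pose(60,-1,.025,.2),24)
E
```

```text
hub [0.5514 0.0914] 0.004469915492599307 71.3435919567747
tip [0.6078 0.1028] 0.05985670171070333 15.156137862756834
[0.26058533 0.53989008 0.21771446] [[-0.901  0.435 -0.001]
 [ 0.435  0.901 -0.001]
 [ 0.    -0.002 -1.   ]]
[0.60053342 0.06088226 0.2       ]
slide [-0.1005, -0.0093, 0.003] twist [-0.0001, 0.0, 0.0342] mm 25.3 deg 2.05 n 24
```

Both checks hold: the tip is 60 mm from the axis and aims at 15°, which is the second click. Now the approach, with fingers shut.

Call:
play_rows(slide=[[-0.1,-0.009,0.003],[-0.1,-0.009,0.003],[-0.1,-0.009,0.003],[-0.1,-0.009,0.003],[-0.1,-0.009,0.003],[-0.1,-0.009,0.003],[-0.1,-0.009,0.003],[-0.1,-0.009,0.003]], twist=[[0,0,0.034],[0,0,0.034],[0,0,0.034],[0,0,0.034],[0,0,0.034],[0,0,0.034],[0,0,0.034],[0,0,0.034]], fingers=1, force=10)

```text
t: 0.9
tool_pos: [0.4189, 0.416, 0.212]
orientation: [-1.13, -2.931, 0.001]
force: [-0.1, -0.3, -0.1]
opening: 0.0332
gripper_force: 0.0
```

Call:
play_rows(slide=[[-0.1,-0.009,0.003],[-0.1,-0.009,0.003],[-0.1,-0.009,0.003],[-0.1,-0.009,0.003],[-0.1,-0.009,0.003],[-0.1,-0.009,0.003],[-0.1,-0.009,0.003],[-0.1,-0.009,0.003]], twist=[[0,0,0.034],[0,0,0.034],[0,0,0.034],[0,0,0.034],[0,0,0.034],[0,0,0.034],[0,0,0.034],[0,0,0.034]])

```text
t: 1.7
tool_pos: [0.5352, 0.2533, 0.206]
orientation: [-1.535, -2.741, 0.001]
force: [-1.2, -0.3, 0.1]
opening: 0.0002
gripper_force: 0.0
```

Call:
play_rows(slide=[[-0.1,-0.009,0.003],[-0.1,-0.009,0.003],[-0.1,-0.009,0.003],[-0.1,-0.009,0.003],[-0.1,-0.009,0.003],[-0.1,-0.009,0.003],[-0.1,-0.009,0.003],[0,0,0]], twist=[[0,0,0.034],[0,0,0.034],[0,0,0.034],[0,0,0.034],[0,0,0.034],[0,0,0.034],[0,0,0.034],[0,0,0]])

```text
t: 2.5
tool_pos: [0.5961, 0.087, 0.2006]
orientation: [-1.867, -2.526, 0.002]
force: [-0.0, 1.3, -0.2]
opening: 0.0008
gripper_force: 0.0
```

Run:
```python
from plant import robot,cams
from h import *
P,R=cur(robot);c=cams.get_calibration("wrist");p,d=cams.read_camera("wrist");cv2.imwrite("pics/w1.png",p[:,:,::-1])
s=robot.read_state();print(s["t"],s["opening"],s["force"],P)
g=pose(60,-1,.025,.2);print(g[0]);row(P,R,*g,4)
row(*g,*pose(60,-1,.025,.081),7)
r,gg,b=[p[:,:,i].astype(int) for i in range(3)]
for a,ce in blobs((r>150)&(gg<90)&(b<90),8): print("red",a,ce.round(1),ray(c,*ce,.07).round(4))
for a,ce in blobs(np.maximum(np.maximum(r,gg),b)<70,15):
    w=ray(c,*ce,.07)[:2]; 
    if abs(np.hypot(*(w-C))-.07)<.012: print("blk",a,ce.round(0),w.round(4),(np.degrees(np.arctan2(*(w-C)[::-1]))).round(1))
```

```text
2.55 0.00011396601243051626 [-0.1872594   0.5097066   0.35043147] [0.59609933 0.08703137 0.20057632]
[0.60053342 0.06088226 0.2       ]
slide [-0.0263, -0.0031, 0.0006] twist [-0.0003, 0.0002, 0.0087] mm 6.6 deg 0.52 n 4
slide [0.0, 0.0, 0.068] twist [0.0, 0.0, 0.0] mm 17.0 deg 0.0 n 7
red 43 [321.1 116.1] [0.5698 0.1571 0.07  ]
```

View pics/w1.png

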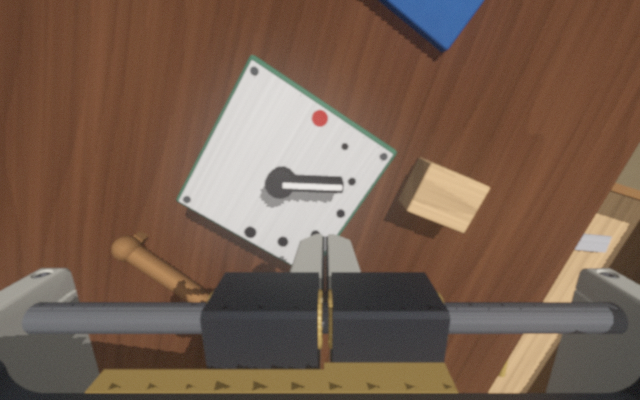

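The wrist view shows the pointer, hub at (280,183) and tip at (343,186), aiming at the second dot (352,182). The shut tips are at (325,236), clear of it on the clockwise side, so I descend.

Call:
play_rows(slide=[[-0.026,-0.003,0],[-0.026,-0.003,0],[-0.026,-0.003,0],[-0.026,-0.003,0],[0,0,0.068],[0,0,0.068],[0,0,0.068],[0,0,0.068]], twist=[[0,0,0.009],[0,0,0.009],[0,0,0.009],[0,0,0.009],[0,0,0],[0,0,0],[0,0,0],[0,0,0]])

```text
t: 3.35
tool_pos: [0.6005, 0.0639, 0.1328]
orientation: [1.909, 2.494, 0.0]
force: [0.4, -0.2, -0.4]
opening: 0.0002
gripper_force: 0.0
```

Call:
play_rows(slide=[[0,0,0.068],[0,0,0.068],[0,0,0.06],[0,0,0],[0,0,0],[0,0,0],[0,0,0],[0,0,0]], twist=[[0,0,0],[0,0,0],[0,0,0],[0,0,0],[0,0,0],[0,0,0],[0,0,0],[0,0,0]])

```text
t: 4.15
tool_pos: [0.601, 0.0642, 0.0853]
orientation: [1.909, 2.494, 0.001]
force: [-0.3, -1.2, 0.2]
opening: 0.0008
gripper_force: 0.0
```

```bash
sed -i 's/0.550,0.0872/0.551,0.0885/' h.py
python3 - <<'E'
from plant import robot
from h import *
s=robot.read_state();print(s["t"],s["force"])
P,R=cur(robot);g=pose(60,-1,.003,.081);print(P,pose(60,-1,.025,.081)[0]);row(P,R,*g,6)
row(*g,*pose(6,-1,.0,.081),14)
E
```

```text
4.15 [-0.32607209 -1.21732739  0.22727063]
[0.60101762 0.06416122 0.08531344] [0.60153342 0.06218226 0.081     ]
slide [0.0133, 0.0, 0.0029] twist [0.0002, 0.0001, 0.0004] mm 3.4 deg 0.03 n 6
slide [0.0122, 0.0036, 0.0] twist [0.0, 0.0, -0.0643] mm 3.2 deg 3.86 n 14
```

Call:
play_rows(slide=[[0.013,0,0.003],[0.013,0,0.003],[0.013,0,0.003],[0.013,0,0.003],[0.013,0,0.003],[0.013,0,0.003],[0.012,0.0036,0],[0.012,0.0036,0]], twist=[[0,0,0],[0,0,0],[0,0,0],[0,0,0],[0,0,0],[0,0,0],[0,0,-0.064],[0,0,-0.064]])

```text
t: 4.95
tool_pos: [0.5955, 0.0886, 0.0799]
orientation: [1.734, 2.618, -0.001]
force: [0.1, -0.2, 0.1]
opening: 0.0008
gripper_force: 0.5
```

Call:
play_rows(slide=[[0.012,0.0036,0],[0.012,0.0036,0],[0.012,0.0036,0],[0.012,0.0036,0],[0.012,0.0036,0],[0,0,0],[0,0,0],[0,0,0]], twist=[[0,0,-0.064],[0,0,-0.064],[0,0,-0.064],[0,0,-0.064],[0,0,-0.064],[0,0,0],[0,0,0],[0,0,0]])

```text
t: 5.75
tool_pos: [0.5916, 0.1043, 0.0799]
orientation: [1.279, 2.869, -0.0]
force: [-1.1, 0.2, 0.1]
opening: 0.0005
gripper_force: 0.0
```

```bash
cat >> h.py <<'E'
def blackang(cams,tag):
    for n,(x0,x1,y0,y1) in {"scene":(262,360,150,235),"side":(250,340,185,262)}.items():
        p,_=cams.read_camera(n);cv2.imwrite(f"pics/{n}{tag}.png",cv2.resize(p[y0:y1,x0:x1,::-1],None,fx=5,fy=5,interpolation=cv2.INTER_CUBIC))
    a,b=[cv2.resize(cv2.imread(f"pics/{n}{tag}.png"),(398,400)) for n in("scene","side")];cv2.imwrite(f"pics/both{tag}.png",np.hstack([a,b]))
E
python3 - <<'E'
from plant import robot,cams
from h import *
s=robot.read_state();print(s["t"],s["force"])
P,R=cur(robot);v=P[:2]-C;print(P,np.hypot(*v));ra=R[:2,1];print("tool y ang",np.degrees(np.arctan2(ra[1],ra[0])))
row(P,R,*pose(6,-1,.0,.081),7)
blackang(cams,"1")
E
```

```text
5.75 [-1.12207657  0.22767377  0.13944342]
[0.59158979 0.10429465 0.07988159] 0.04355458537206618
tool y ang 41.93981971437579
slide [0.0124, 0.0042, -0.0006] twist [-0.0, 0.0, -0.0644] mm 3.3 deg 3.87 n 7
```

View pics/both1.png

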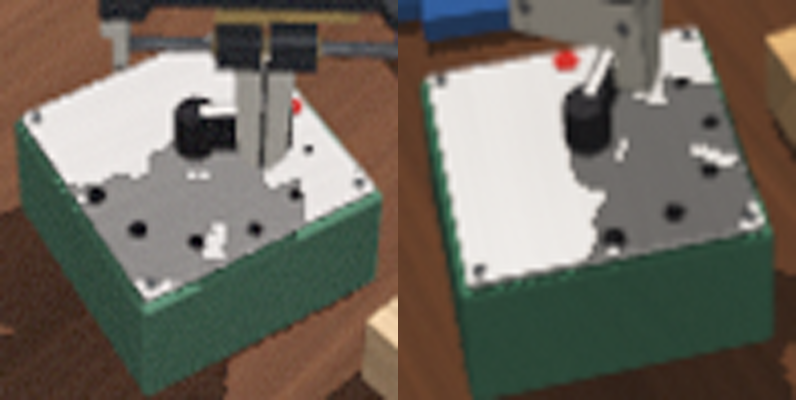

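The scene half (pointer at about (215,115)) and side half (pointer running from (588,100) to (605,55)) show the pointer moved to about the first click, with the finger beside it. I carry on pushing to off.

Call:
play_rows(slide=[[0.0124,0.004,0],[0.0124,0.004,0],[0.0124,0.004,0],[0.0124,0.004,0],[0.0124,0.004,0],[0.0124,0.004,0],[0.0124,0.004,0],[0,0,0]], twist=[[0,0,-0.064],[0,0,-0.064],[0,0,-0.064],[0,0,-0.064],[0,0,-0.064],[0,0,-0.064],[0,0,-0.064],[0,0,0]])

```text
t: 6.65
tool_pos: [0.5782, 0.1229, 0.0799]
orientation: [-0.574, -3.089, -0.0]
force: [0.4, 0.2, 0.4]
opening: 0.0002
gripper_force: 0.0
```

Call:
play_rows(slide=[[0,0,0],[0,0,0],[0,0,0],[-0.03,0,0],[-0.03,0,0],[-0.03,0,0],[0,0,-0.07],[0,0,-0.07]], twist=[[0,0,0],[0,0,0],[0,0,0],[0,0,0],[0,0,0],[0,0,0],[0,0,0],[0,0,0]])

```text
t: 7.45
tool_pos: [0.5994, 0.1141, 0.1144]
orientation: [-0.576, -3.087, 0.001]
force: [0.0, 0.2, 0.1]
opening: 0.0003
gripper_force: 0.0
```

Call:
play_rows(slide=[[0,0,-0.07],[0,0,-0.07],[0,0,-0.07],[0,0,-0.07],[0,0,0],[0,0,0],[0,0,0],[0,0,0]], twist=[[0,0,0],[0,0,0],[0,0,0],[0,0,0],[0,0,0],[0,0,0],[0,0,0],[0,0,0]])

```text
t: 8.25
tool_pos: [0.5987, 0.1145, 0.1833]
orientation: [-0.575, -3.086, 0.001]
force: [0.6, 0.4, -0.4]
opening: 0.0001
gripper_force: 0.0
```

Run:
```python
from plant import robot,cams
from h import *
s=robot.read_state();print(s["t"],s["force"])
P,R=cur(robot);ra=R[:2,1];print(P,"tool y ang",np.degrees(np.arctan2(ra[1],ra[0])))
g=pose(-2,1,.02,P[2]);row(P,R,*g,6);row(*g,*pose(-2,1,.02,.081),6)
p,d=cams.read_camera("wrist");cv2.imwrite("pics/w2.png",p[:,:,::-1])
blackang(cams,"2")
```

```text
8.25 [ 0.63405709  0.44827311 -0.4472033 ]
[0.59866831 0.1144953  0.18329712] tool y ang 68.90406011029447
slide [0.0496, -0.0001, 0.0001] twist [-0.0001, -0.0003, -0.0225] mm 12.4 deg 1.35 n 6
slide [0.0, 0.0, 0.0682] twist [0.0, 0.0, 0.0] mm 17.0 deg 0.0 n 6
```

View pics/both2.png

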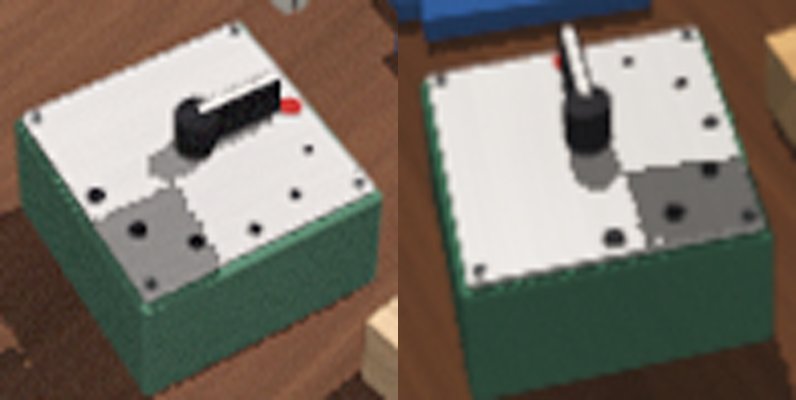

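View pics/w2.png

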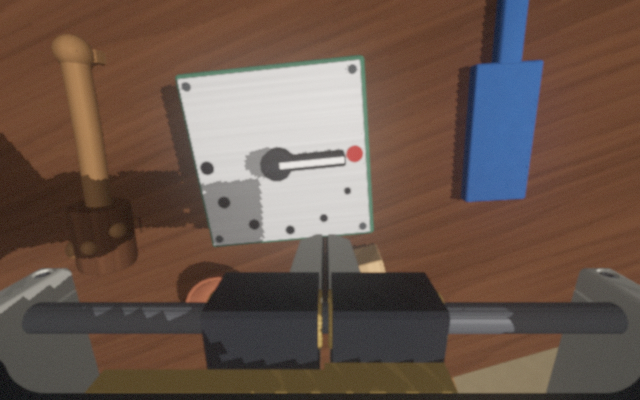

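All views agree the pointer rests at off; in the wrist view the hub is at (277,163) and the tip at (345,159), on the red dot (355,154). Now I cross above to the other side and descend.

Call:
play_rows(slide=[[0.05,0,0],[0.05,0,0],[0.05,0,0],[0.05,0,0],[0.05,0,0],[0.05,0,0],[0,0,0],[0,0,0]], twist=[[0,0,-0.022],[0,0,-0.022],[0,0,-0.022],[0,0,-0.022],[0,0,-0.022],[0,0,-0.022],[0,0,0],[0,0,0]])

```text
t: 9.2
tool_pos: [0.5282, 0.1375, 0.185]
orientation: [0.361, 3.12, 0.0]
force: [-0.5, -0.2, -0.2]
opening: 0.0006
gripper_force: 0.0
```

Call:
play_rows(slide=[[0,0,0.068],[0,0,0.068],[0,0,0.068],[0,0,0.068],[0,0,0.068],[0,0,0.068],[0,0,0],[0,0,0]], twist=[[0,0,0],[0,0,0],[0,0,0],[0,0,0],[0,0,0],[0,0,0],[0,0,0],[0,0,0]])

```text
t: 10.0
tool_pos: [0.5282, 0.1373, 0.0829]
orientation: [-0.361, -3.12, 0.0]
force: [0.5, -0.0, 0.4]
opening: 0.0004
gripper_force: 0.0
```

Run:
```python
from plant import robot,cams
from h import *
s=robot.read_state();print(s["t"],s["force"])
P,R=cur(robot);ra=R[:2,1];print(P,"tool y ang",np.degrees(np.arctan2(ra[1],ra[0])))
g=pose(0,1,.004,.081);row(P,R,*g,5);row(*g,*pose(110,1,0,.081),30)
```

```text
10.0 [ 0.47783941 -0.01560479  0.4492159 ]
[0.52819682 0.13731963 0.08286456] tool y ang 76.7961216290075
slide [-0.0137, 0.0003, 0.0015] twist [-0.0001, -0.0001, 0.006] mm 3.5 deg 0.36 n 5
slide [-0.0112, 0.0036, 0.0] twist [0.0, 0.0, 0.0611] mm 2.9 deg 3.67 n 30
```

Call:
play_rows(slide=[[-0.014,0,0.0015],[-0.014,0,0.0015],[-0.014,0,0.0015],[-0.014,0,0.0015],[-0.014,0,0.0015],[-0.0112,0.0036,0],[-0.0112,0.0036,0],[-0.0112,0.0036,0]], twist=[[0,0,0.006],[0,0,0.006],[0,0,0.006],[0,0,0.006],[0,0,0.006],[0,0,0.061],[0,0,0.061],[0,0,0.061]])

```text
t: 10.8
tool_pos: [0.5525, 0.1338, 0.0803]
orientation: [-0.708, -3.057, 0.0]
force: [-0.7, 2.0, -0.5]
opening: 0.0003
gripper_force: 0.8
```

Call:
play_rows(slide=[[-0.0112,0.0036,0],[-0.0112,0.0036,0],[-0.0112,0.0036,0],[-0.0112,0.0036,0],[-0.0112,0.0036,0],[-0.0112,0.0036,0],[-0.0112,0.0036,0],[-0.0112,0.0036,0]], twist=[[0,0,0.061],[0,0,0.061],[0,0,0.061],[0,0,0.061],[0,0,0.061],[0,0,0.061],[0,0,0.061],[0,0,0.061]])

```text
t: 11.6
tool_pos: [0.5756, 0.1252, 0.0809]
orientation: [-1.46, -2.781, -0.0]
force: [-1.3, 1.2, 0.9]
opening: 0.0005
gripper_force: 0.8
```

Call:
play_rows(slide=[[-0.0112,0.0036,0],[-0.0112,0.0036,0],[-0.0112,0.0036,0],[-0.0112,0.0036,0],[-0.0112,0.0036,0],[-0.0112,0.0036,0],[-0.0112,0.0036,0],[0,0,0]], twist=[[0,0,0.061],[0,0,0.061],[0,0,0.061],[0,0,0.061],[0,0,0.061],[0,0,0.061],[0,0,0.061],[0,0,0]])

```text
t: 12.4
tool_pos: [0.5893, 0.1096, 0.081]
orientation: [-2.039, -2.39, -0.0]
force: [0.1, 1.6, -0.1]
opening: 0.0004
gripper_force: 0.7
```

Run:
```python
from plant import robot,cams
from h import *
s=robot.read_state();print(s["t"],s["force"])
P,R=cur(robot);ra=R[:2,1];v=P[:2]-C;print(P,np.hypot(*v),"q TCP",75-np.degrees(np.arctan2(*v[::-1]))+np.degrees(np.arctan(.0135/.042)),"q tool",75-np.degrees(np.arctan2(ra[1],ra[0])))
row(P,R,*pose(108,1,0,.081),16)
blackang(cams,"3")
```

```text
12.4 [ 0.13330656  1.59083495 -0.12707835]
[0.58931388 0.10960702 0.08096893] 0.043743107569623754 q TCP 63.968624408940855 q tool 65.93293383179252
slide [-0.008, 0.0026, -0.0] twist [-0.0, -0.0, 0.0438] mm 2.1 deg 2.63 n 16
```

View pics/both3.png

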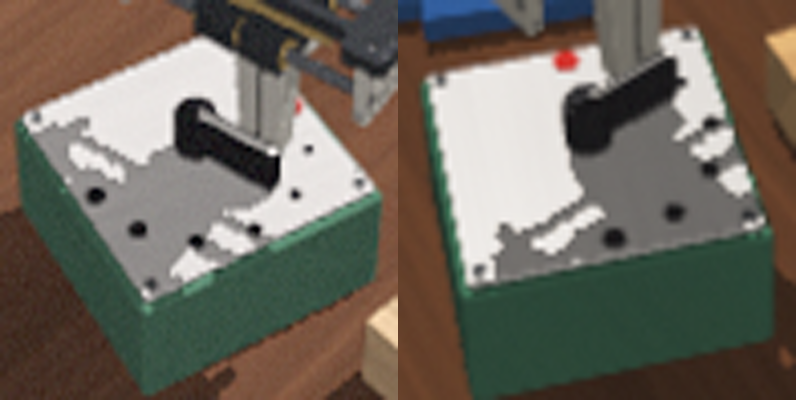

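In the scene half the pointer tip is at (275,165) and in the side half at (680,75): just past the second click, with the finger behind it. My estimate agrees, so I go on more slowly.

Call:
play_rows(slide=[[-0.008,0.0026,0],[-0.008,0.0026,0],[-0.008,0.0026,0],[-0.008,0.0026,0],[-0.008,0.0026,0],[-0.008,0.0026,0],[-0.008,0.0026,0],[-0.008,0.0026,0]], twist=[[0,0,0.044],[0,0,0.044],[0,0,0.044],[0,0,0.044],[0,0,0.044],[0,0,0.044],[0,0,0.044],[0,0,0.044]])

```text
t: 13.3
tool_pos: [0.5943, 0.0935, 0.081]
orientation: [2.441, 1.977, -0.0]
force: [-0.8, -1.0, -0.2]
opening: 0.0004
gripper_force: 0.0
```

Call:
play_rows(slide=[[-0.008,0.0026,0],[-0.008,0.0026,0],[-0.008,0.0026,0],[-0.008,0.0026,0],[-0.008,0.0026,0],[-0.008,0.0026,0],[-0.008,0.0026,0],[-0.008,0.0026,0]], twist=[[0,0,0.044],[0,0,0.044],[0,0,0.044],[0,0,0.044],[0,0,0.044],[0,0,0.044],[0,0,0.044],[0,0,0.044]])

```text
t: 14.1
tool_pos: [0.5933, 0.0769, 0.081]
orientation: [2.762, 1.497, -0.0]
force: [1.0, -0.2, -0.7]
opening: 0.0004
gripper_force: 0.0
```

Run:
```python
from plant import robot,cams
from h import *
s=robot.read_state();print(s["t"],s["force"])
P,R=cur(robot);ra=R[:2,1];v=P[:2]-C;print(P,np.hypot(*v),"q TCP",75-np.degrees(np.arctan2(*v[::-1]))+np.degrees(np.arctan(.0135/.042)),"q tool",75-np.degrees(np.arctan2(ra[1],ra[0])))
row(P,R,*pose(112,1,0,.081),3)
```

```text
14.1 [ 0.99091406 -0.18221617 -0.6565978 ]
[0.59333276 0.0768814  0.08104373] 0.043898230002976296 q TCP 108.16631160333863 q tool 108.09519104566576
slide [-0.0037, 0.0014, 0.0001] twist [0.0001, 0.0001, 0.0217] mm 1.0 deg 1.3 n 3
```

Call:
play_rows(slide=[[-0.004,0.0014,0],[-0.004,0.0014,0],[-0.004,0.0014,0],[0,0,0],[0.03,0,0],[0.03,0,0],[0.03,0,0],[0,0,-0.06]], twist=[[0,0,0.022],[0,0,0.022],[0,0,0.022],[0,0,0],[0,0,0],[0,0,0],[0,0,0],[0,0,0]])

```text
t: 14.9
tool_pos: [0.6048, 0.0929, 0.094]
orientation: [-2.81, -1.401, 0.006]
force: [-0.8, -0.2, -0.0]
opening: 0.0004
gripper_force: 0.0
```

Call:
play_rows(slide=[[0,0,-0.07],[0,0,-0.07],[0,0,-0.07],[0,0,-0.07],[0,0,-0.07],[0,0,-0.07],[0,0,0],[0,0,0]], twist=[[0,0,0],[0,0,0],[0,0,0],[0,0,0],[0,0,0],[0,0,0],[0,0,0],[0,0,0]])

```text
t: 15.7
tool_pos: [0.6064, 0.092, 0.2018]
orientation: [2.811, 1.4, 0.002]
force: [0.9, -0.1, 0.0]
opening: 0.0005
gripper_force: 0.0
```

Run:
```python
from plant import robot,cams
from h import *
s=robot.read_state();print(s["t"],s["force"],s["tool_pos"])
blackang(cams,"4")
```

```text
15.7 [ 0.85779534 -0.09559019  0.00301478] [0.60642915 0.09197187 0.20179063]
```

View pics/both4.png

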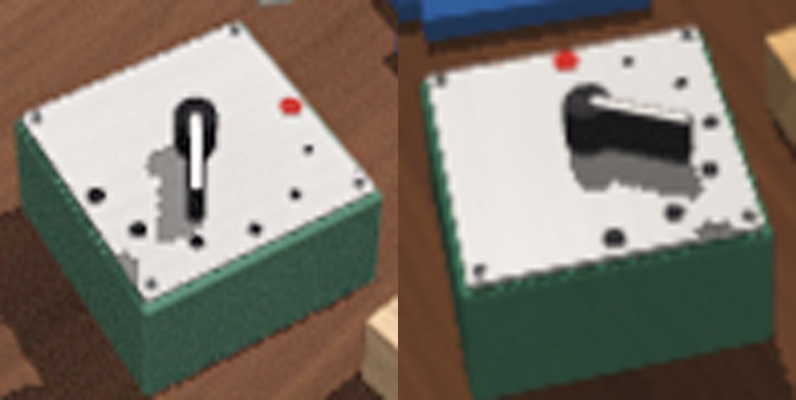

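The pointer aims at the fourth black dot, at (196,241) in the scene half and (710,169) in the side half. The arm is clear, so I hand in.

```bash
python3 -c "
from plant import robot
print(robot.close_job())"
```

```text
the job is handed in; nothing more can be done
None
```

The selector was pushed to off, rested there over a second, then pushed clockwise to the fourth click, where both fixed cameras showed it at rest with the arm clear; the job is handed in.

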